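# Put the balance weights back into their storage tray

### The job

The balance check is finished: put the four knobbed steel weights back into the storage tray, each standing upright and fully down in the seat whose recess fits its size, set down rather than dropped. Leave the two hooked weights, which belong to the force gauge, standing where they are.

Things in the scene. Friction and masses are not known exactly. Their poses are not given: they have to be found in the camera images.
- weight_500: 500 g balance weight (largest of four), loose, plain stainless steel, standing upright on the bench: a cylinder 38 mm in diameter and 50 mm high with a narrow neck and a round knob 22 mm in diameter on top, 64 mm high overall. Origin at the centre of its underside, z up; round, so its yaw means nothing. Keep it upright.
- weight_200: 200 g balance weight (second largest of four), loose, plain stainless steel, standing upright on the bench: a cylinder 28 mm in diameter and 36 mm high with a narrow neck and a round knob 16 mm in diameter on top, 47 mm high overall. Origin at the centre of its underside, z up; round, so its yaw means nothing. Keep it upright.
- weight_100: 100 g balance weight (third largest of four), loose, plain stainless steel, standing upright on the bench: a cylinder 22 mm in diameter and 29 mm high with a narrow neck and a round knob 13 mm in diameter on top, 38 mm high overall. Origin at the centre of its underside, z up; round, so its yaw means nothing. Keep it upright.
- weight_50: 50 g balance weight (smallest of four), loose, plain stainless steel, standing upright on the bench: a cylinder 18 mm in diameter and 22 mm high with a narrow neck and a round knob 10 mm in diameter on top, 29 mm high overall. Origin at the centre of its underside, z up; round, so its yaw means nothing. Keep it upright.
- seat_500: Seat for the 500 g weight (largest of four), fixed: white plastic block 74 mm square, 28 mm high, with a round recess of 46 mm diameter, 20 mm deep, its mouth flared by 4 mm all round, central in its top. The four blocks lie two by two, 76 mm apart, in any order in a black tray. Origin: centre of the block's underside, 5 mm above the bench; z up; recess floor at z = 8 mm, mouth at 28 mm.
- seat_200: Seat for the 200 g weight (second largest of four), fixed: white plastic block 74 mm square, 28 mm high, with a round recess of 36 mm diameter, 16 mm deep, its mouth flared by 4 mm all round, central in its top. The four blocks lie two by two, 76 mm apart, in any order in a black tray. Origin: centre of the block's underside, 5 mm above the bench; z up; recess floor at z = 12 mm, mouth at 28 mm.
- seat_100: Seat for the 100 g weight (third largest of four), fixed: white plastic block 74 mm square, 28 mm high, with a round recess of 29 mm diameter, 14 mm deep, its mouth flared by 4 mm all round, central in its top. The four blocks lie two by two, 76 mm apart, in any order in a black tray. Origin: centre of the block's underside, 5 mm above the bench; z up; recess floor at z = 14 mm, mouth at 28 mm.
- seat_50: Seat for the 50 g weight (smallest of four), fixed: white plastic block 74 mm square, 28 mm high, with a round recess of 24 mm diameter, 12 mm deep, its mouth flared by 4 mm all round, central in its top. The four blocks lie two by two, 76 mm apart, in any order in a black tray. Origin: centre of the block's underside, 5 mm above the bench; z up; recess floor at z = 16 mm, mouth at 28 mm.
- hooked_200: Look-alike, stays put: loose hooked 200 g weight, plain steel, standing among the others: cylinder 28 mm in diameter, 36 mm high, with no knob but an open hook of 5 mm wire, 27 mm wide, 66.5 mm high overall. Origin: centre of its underside, z up. Other objects on the bench: a balance at y above 0.43 m, 81 mm high, and glassware, a stirrer and a cup beyond x = 0.77 m, up to 100 mm high.
- hooked_100: Look-alike, stays put: loose hooked 100 g weight, plain steel, standing among the others: cylinder 22 mm in diameter, 29 mm high, with no knob but an open hook of 5 mm wire, 23 mm wide, 55.5 mm high overall. Origin: centre of its underside, z up. The black tray round the seats is 166 mm square, its rim 22 mm high.
Not all that is in view belongs to the job. What is shaped like the weight_200 but orange is not meant.

How it is judged:
By the outcome, as a careful person would: the job done as asked, in the order asked, and still so for the second after the job is handed in, with the robot touching nothing.
It also fails if it takes over 106 s, if anything falls off the work surface, if the arm or the gripper's body presses on something with over 40 N, if the wrist force passes 120 N, or if a joint passes its speed limit or range.

### The arm

A 7-joint arm with a two-finger parallel gripper is mounted at the origin on the work surface. World frame = base frame: x ahead of the robot, y to its left, z up, the work surface at z = 0. Lengths are in m, angles in degrees, forces in N, time in s.
With the tool pointing down it reaches from about 0.425 to 0.875 m from the base axis. Payload 4.7 kg.
Tool frame: the origin (TCP) lies between the finger pads; the fingertips stand 19 mm ahead of it and the grasp point (between the pads) is the TCP; x points along the fingers, z is the direction in which the jaws open and shut, and the axes are right-handed (so a half turn about x gives the same grasp; the last joint's range is limited). The gripper opens to 87 mm and grips with 3 to 60 N. Pads are 19 mm wide; open, the fingers measure 117 mm over their backs; the gripper's body (75 mm by 190 mm) begins 51 mm behind the grasp point.
Start: joints at [-71.786, 18.392, -4.016, 83.108, 1.295, 78.541, -3.26], TCP at [0.194, 0.62, 0.242] pointing down, gripper open.
Joint ranges: [-163.93, 163.93], [-17.29, 119.83], [-79.2, 71.16], [3.27, 140.29], [-89.18, 269.18], [5.43, 117.66], [-154.24, 154.24]. Speed limits (degrees/s): [147.25, 147.25, 180, 180, 180, 180, 180].

### API

Orientations are given as [roll, pitch, yaw] about the fixed x, y, z axes, in that order (R = Rz(yaw) Ry(pitch) Rx(roll)).
In Python, from cell import monitor, read_camera, camera_model, env, regions_of gives the robot as it stands. The module is installed in compiled form; this text tells all that it offers.
- The arm moves only by the tool step_arm, never from a script. Its argument "deltas" is a list of rows, each a list of 5 numbers: the gripper's target within -1 to 1 (fully open at 1, half-way at 0, shut at -1), then the shift along the tool's x, y, z in m, then the turn about the tool's x in degrees. A call has 1 to 12 rows; each row is the pose to reach, as a shift and turn from the pose commanded when the call began, along the tool's axes at that moment; what a row does not reach only later rows make up. A row lasts 1/8 s, in which the tool goes at most 62.5 mm and 10.7 degrees, less where a joint would pass 70% of its speed; a pose out of reach is approached as far as the arm can. A call with a gripper value outside its range is refused whole. The fingers move at their own pace and stop on an object; "newtons" is the grip in N (left out, the last holds). Time passes only in rows, so rows that repeat a pose let the fingers close. It gives the time, the measured TCP pose, the force and the opening at its end, in the units of the state.
- monitor.get_obs(): the state, without advancing time (a new reading comes with each control period).
- read_camera(name): name is "side" or "top" or "wrist"; returns (picture, depth): 480x640x3 uint8, red, green, blue; 480x640 float32, m along the optical axis (not along the pixel's ray), 0 where there is no reading.
- camera_model(name): a dict with "fx", "fy", "cx", "cy" (pixels), "k1" (the pictures are not rectified: a ray, as slopes to the right and down, at radius r is drawn at 1 + k1 r^2 times it, then the intrinsics apply), "xyz" and "attitude" of the camera in the world. Camera axes: x right, y down, z forward; pixel columns grow to the right and rows downward; lengths in m; the calibration is good to about 2 mm. A picture is of the moment at which its call begins: read the wrist's pose just before it. camera_model takes no time and is no camera call; for the wrist camera it gives the pose at the moment of the call.
- env.sign_off(): hands the job in, once; it reports no verdict.
Trained networks look in the newest picture that a camera, given by its name, has taken for a name from the list of things; names that differ only in an ending like _2 or _b are one class to them, and where a whole thing is asked for, a point or a joint stands for the part that bears it (a point fixed in the world has none). Each returns a list of dicts, best first, with "p" (0 to 1); they miss things now and then, are a little off and sometimes report something else, mostly with a low value. They report only what shows in the picture. A call takes as long as a camera call. They do not tell look-alikes from the thing itself.
- regions_of(camera, thing): "pixels" (480x640 bool, what is visible of it) and "pixel" ([column, row] in pixels, amid what is visible of it).
The state is a dict: "time_s": time; "qpos": joint angles; "joint_velocities": joint speeds; "effort": joint torques, N m; "tool_pos": TCP position; "tool_rot": TCP orientation; "force": force on the tool from outside, world axes, zero at the start; "wrist_torque": the same for the moment, N m; "grip_width": finger opening in m.
Only numpy, scipy, OpenCV 4.12 (cv2) and the standard library are available. Lean on these libraries where they do the work, as an engineer would, in place of code of your own. Each camera call takes 0.05 s, during which the arm holds its last target. There are 200 camera calls.

## Working session

There is one attempt and no reset: what is moved stays moved. The work goes in short steps, Python scripts to look and compute and a tool call to move; the robot and the scene stay as the last step left them, time stands still between calls to the robot, and variables do not carry over. Pictures are saved under pics/ and viewed, about 12 in all and at most 16, crops included, and the job is handed in when it is done.

Besides the shell and the picture viewer there is one more tool, called after ">>>" as a command line: name --pt "numbers of a row" for each row, then --argument value for the rest. step_arm: Moves the arm, as the interface text tells. Its arguments: {"type":"object","properties":{"deltas":{"type":"array"},"newtons":{"type":"number"}},"required":["deltas"]}

```bash
mkdir -p pics; cat > h.py <<'E'
import numpy as np, cv2
from cell import monitor, read_camera, camera_model, env, regions_of
from scipy.spatial.transform import Rotation as R
def cam(n):
    m=camera_model(n); return m
def rot(m):
    a=np.array(m["attitude"],float)
    return a if a.shape==(3,3) else R.from_euler('xyz',a,degrees=True).as_matrix()
def ray(m,u,v):
    x=(u-m["cx"])/m["fx"]; y=(v-m["cy"])/m["fy"]; a,b=x,y
    for _ in range(20):
        s=1+m["k1"]*(a*a+b*b); a,b=x/s,y/s
    return a,b
def pt(m,u,v,d):
    a,b=ray(m,u,v); return np.stack([a*d,b*d,d*np.ones_like(a)],-1)@rot(m).T+np.array(m["xyz"])
def cloud(m,depth):
    v,u=np.mgrid[:480,:640].astype(float); return pt(m,u,v,depth)
def onz(m,u,v,z):
    p=np.array(m["xyz"]); d=pt(m,np.float64(u),np.float64(v),1.0)-p
    return p+d*(z-p[2])/d[2]
E
cat > a.py <<'E'
from h import *
print({k:v for k,v in monitor.get_obs().items()})
for n in ("top","side","wrist"):
    m=camera_model(n); im,d=read_camera(n); print(n,m)
    cv2.imwrite(f"pics/{n}0.png",im[:,:,::-1]); P=cloud(m,d); np.save(f"{n}_P.npy",P)
    for t in ["weight_500","weight_200","weight_100","weight_50","seat_500","seat_200","seat_100","seat_50","hooked_200","hooked_100"] if n!="wrist" else []:
        for r in regions_of(n,t)[:5]:
            k=r["pixels"]&(d>0); q=P[k]
            if len(q)==0: continue
            zt=np.percentile(q[:,2],97); top=q[q[:,2]>zt-.006]
            print(t,round(r["p"],2),np.round(r["pixel"]),k.sum(),"med",np.round(np.median(q,0),4),"top",np.round(top.mean(0),4),round(zt,4))
E
python3 a.py
```

```text
{'time_s': 0.0, 'qpos': array([-71.78683851,  18.43893435,  -4.01541178,  83.1737193 ,
         1.29477541,  78.54150397,  -3.26094143]), 'joint_velocities': array([-0.07978362, -0.06860058,  0.09437718,  0.1027779 , -0.02178813,
       -0.01180173,  0.02738618]), 'effort': array([ 3.58279021e-04, -4.91298687e+01, -4.03822605e-01, -3.12518513e+01,
       -6.39984920e-02,  4.37914033e-02,  1.79502413e-04]), 'tool_pos': array([0.19432717, 0.61973371, 0.24047325]), 'tool_rot': array([-177.07593486,   89.89093022, -104.48047277]), 'force': array([ 0.51601236, -0.95379161,  0.76164138]), 'wrist_torque': array([ 0.02709196, -0.01945108, -0.03266501]), 'grip_width': 0.0873250645036808}
top {'fx': 485.348126481708, 'fy': 485.348126481708, 'cx': 319.0711551819239, 'cy': 242.7203867305221, 'k1': -0.11141131090591538, 'xyz': array([ 0.39463817, -0.00674708,  0.90806817]), 'attitude': array([-173.62210313,   -1.01052425,  -89.34912453])}
weight_500 0.81 [236. 272.] 222 med [0.4367 0.1245 0.0372] top [0.4371 0.1276 0.0477] 0.05
weight_500 0.73 [202. 246.] 226 med [0.4807 0.1849 0.0372] top [0.481
[... 7023 characters left out ...]
2791 med [ 0.554  -0.2248  0.034 ] top [ 0.5525 -0.2264  0.0341] 0.0358
hooked_200 0.69 [326. 136.] 193 med [0.5587 0.2918 0.0265] top [0.5591 0.2948 0.0546] 0.0549
hooked_200 0.6 [348. 171.] 361 med [0.5559 0.1537 0.0305] top [0.5588 0.1593 0.0636] 0.0644
hooked_100 0.69 [326. 136.] 193 med [0.5587 0.2918 0.0265] top [0.5591 0.2948 0.0546] 0.0549
hooked_100 0.6 [348. 171.] 361 med [0.5559 0.1537 0.0305] top [0.5588 0.1593 0.0636] 0.0644
wrist {'fx': 384.7478129575993, 'fy': 384.7478129575993, 'cx': 317.13228536662535, 'cy': 243.45802704634374, 'k1': -0.007513627388776749, 'xyz': array([0.11407165, 0.64567069, 0.38486583]), 'attitude': array([1.62252285e+02, 7.56123679e-02, 7.26002864e+01])}
```

```bash
python3 - <<'E'
import cv2,numpy as np
a=cv2.imread("pics/top0.png")[140:330,100:520]; cv2.imwrite("pics/top_c.png",cv2.resize(a,(796,360),interpolation=cv2.INTER_CUBIC))
b=cv2.imread("pics/side0.png")[100:440,180:480]; cv2.imwrite("pics/side_c.png",cv2.resize(b,(529,600),interpolation=cv2.INTER_CUBIC))
E
```

```text
(no output)
```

View pics/top_c.png

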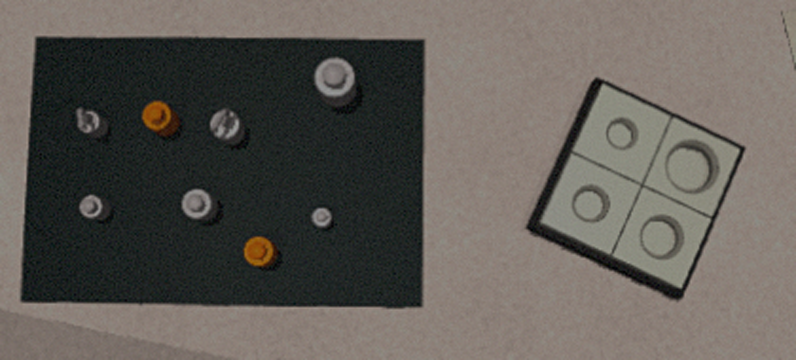

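View pics/side_c.png

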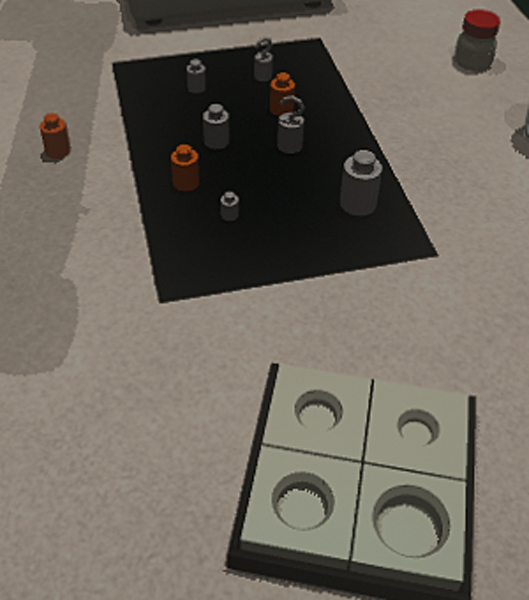

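The top crop (2 px in the crop is about 1 px in the picture) shows:
- **500 g weight:** at (335,78).
- **200 g weight:** at (197,204).
- **100 g weight:** at (91,206).
- **50 g weight:** at (321,216).
- **Hooked weights:** at (90,122) and (226,125).
- **Orange dummies:** at (157,117) and (260,251), plus a third at the left of the side view.
- **Seats, from largest to smallest:** (690,165), (662,237), (590,203) and (621,132).

The side crop shows the same arrangement.

```bash
cat >> h.py <<'E'
def state():
    o=monitor.get_obs(); Rt=R.from_euler('xyz',o["tool_rot"],degrees=True).as_matrix()
    return o,np.array(o["tool_pos"]),Rt
def go(target,jaw=None):
    """delta row to world target; jaw = heading (deg) of the tool z axis, mod 180"""
    o,p,Rt=state(); d=Rt.T@(np.array(target)-p); z=Rt[:,2]; h=np.degrees(np.arctan2(z[1],z[0]))
    t=0
    if jaw is not None:
        t=(jaw-h+90)%180-90; t=-t   # tool x points down: turning about it lowers the heading
    return np.round(d,4),round(t,1),round(h,1)
E
python3 - <<'E'
from h import *
o,p,Rt=state(); print(np.round(Rt,3))
m=camera_model("top"); print("w50",onz(m,269.4,254,.029), "hook200",onz(m,219,206,.05))
print(go([.44,.17,.34]))
mw=camera_model("wrist"); print("cam in tool",np.round(Rt.T@(mw["xyz"]-p),4)); print(np.round(Rt.T@rot(mw),3))
E
```

```text
[[ 0.    -0.954  0.299]
 [ 0.     0.299  0.954]
 [-1.    -0.     0.   ]]
w50 [0.47125861 0.06888847 0.029     ] hook200 [0.5547491  0.15986515 0.05      ]
(array([-0.0984, -0.369 , -0.3562]), 0, np.float64(72.6))
cam in tool [-0.1433  0.0843  0.0002]
[[ 0.001 -0.305  0.952]
 [ 0.    -0.952 -0.305]
 [ 1.     0.001 -0.001]]
```

>>> step_arm --pt "1 0 -0.05 -0.037 -5" --pt "1 0 -0.1 -0.074 -10" --pt "1 0 -0.15 -0.111 -17.4" --pt "1 0 -0.2 -0.148 -17.4" --pt "1 0 -0.25 -0.185 -17.4" --pt "1 0 -0.3 -0.222 -17.4" --pt "1 0 -0.35 -0.259 -17.4" --pt "1 0 -0.4 -0.296 -17.4" --pt "1 0 -0.446 -0.332 -17.4" --pt "1 0 -0.446 -0.332 -17.4" --pt "1 0 -0.446 -0.332 -17.4" --newtons 25

```text
time_s: 2.52
tool_pos: [0.5204, 0.1706, 0.2415]
tool_rot: [25.4, 89.9, 115.4]
force: [-0.1, 0.5, 0.4]
grip_width: 0.0868
```

```bash
cat > w.py <<'E'
from h import *; import sys
t=sys.argv[1]; m=camera_model("wrist"); im,d=read_camera("wrist"); o,p,Rt=state()
cv2.imwrite(f"pics/w_{t}.png",im[:,:,::-1]); P=cloud(m,d); np.savez(f"w_{t}.npz",P=P,d=d,im=im,**{"k"+k:v for k,v in m.items()})
print(o["time_s"],np.round(p,4),o["tool_rot"])
z=P[...,2]
for n in sys.argv[2:]:
    for r in regions_of("wrist",n)[:8]:
        k=r["pixels"]&(d>0); q=P[k]
        if len(q)<20: continue
        zt=np.percentile(q[:,2],97); top=q[q[:,2]>zt-.004]; c=(top.max(0)+top.min(0))/2
        print(n,round(r["p"],2),np.round(r["pixel"]),"top mid",np.round(c,4),"mean",np.round(top.mean(0),4),"ztop",round(zt,4),"rgb",im[k].mean(0).round())
E
python3 w.py 1 weight_500 hooked_200
```

```text
2.575 [0.52   0.1715 0.2415] [ 32.80562562  89.94411491 122.91297947]
weight_500 0.97 [268. 122.] top mid [0.4368 0.1275 0.0466] mean [0.4367 0.1274 0.0468] ztop 0.0479 rgb [158.  86.  25.]
weight_500 0.93 [444. 167.] top mid [0.4777 0.2917 0.0373] mean [0.4777 0.2912 0.0376] ztop 0.0387 rgb [148. 145. 145.]
weight_500 0.79 [212. 156.] top mid [0.4712 0.0692 0.0281] mean [0.4709 0.0694 0.0288] ztop 0.0297 rgb [118. 115. 116.]
weight_500 0.72 [204. 283.] top mid [0.5572 0.0873 0.1464] mean [0.5828 0.0643 0.0901] ztop 0.064 rgb [108. 106. 106.]
weight_500 0.72 [338. 171.] top mid [0.4812 0.1876 0.0463] mean [0.4811 0.1876 0.0465] ztop 0.0476 rgb [120. 117. 118.]
hooked_200 0.82 [309. 249.] top mid [0.5582 0.1628 0.0644] mean [0.5574 0.1633 0.064 ] ztop 0.0652 rgb [141. 138. 139.]
hooked_200 0.61 [446. 249.] top mid [0.5605 0.2979 0.0535] mean [0.56   0.2975 0.0535] ztop 0.0545 rgb [132. 129. 129.]
```

View pics/w_1.png

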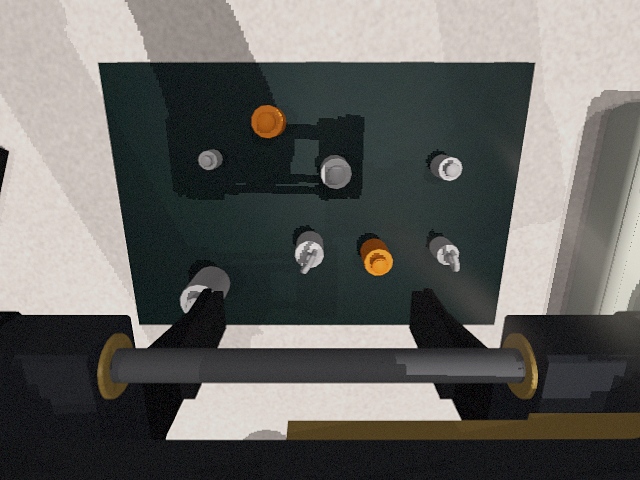

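The wrist view shows the 50 g at (210,159), 200 g at (336,172) and 100 g at (450,168). The hooked weights are at (309,249) and (446,249), the oranges at (268,122) and (377,260), and the 500 g at (205,285) is partly behind a finger. Positions agree with the top camera to about 1 mm. I'll start with the 200 g.

>>> step_arm --pt "0.4 0.04 0.0385 0.0165 0" --pt "0.4 0.09 0.0385 0.0165 0" --pt "0.4 0.135 0.0385 0.0165 0" --pt "0.4 0.165 0.0385 0.0165 0" --pt "0.4 0.185 0.0385 0.0165 0" --pt "0.4 0.2035 0.0385 0.0165 0" --pt "0.4 0.2035 0.0385 0.0165 0" --pt "-0.8 0.2035 0.0385 0.0165 0" --pt "-0.8 0.2035 0.0385 0.0165 0" --pt "-0.8 0.2035 0.0385 0.0165 0" --pt "-0.8 0.2035 0.0385 0.0165 0" --pt "-0.8 0.2035 0.0385 0.0165 0" --newtons 25

```text
time_s: 4.18
tool_pos: [0.4825, 0.1868, 0.0384]
tool_rot: [-45.5, 90.0, 44.4]
force: [0.8, 0.9, 2.4]
grip_width: 0.0273
```

>>> step_arm --pt "-0.8 -0.03 0 0 0" --pt "-0.8 -0.08 0 0 0" --pt "-0.8 -0.12 0 -0.03 0" --pt "-0.8 -0.15 -0.012 -0.08 0" --pt "-0.8 -0.18 -0.025 -0.13 0" --pt "-0.8 -0.18 -0.038 -0.19 0" --pt "-0.8 -0.18 -0.05 -0.25 0" --pt "-0.8 -0.18 -0.065 -0.31 0" --pt "-0.8 -0.18 -0.08 -0.37 0" --pt "-0.8 -0.18 -0.098 -0.427 0" --pt "-0.8 -0.18 -0.098 -0.427 0" --pt "-0.8 -0.18 -0.098 -0.427 0"

```text
time_s: 5.68
tool_pos: [0.5798, -0.2398, 0.217]
tool_rot: [54.6, 89.9, 144.5]
force: [0.4, 0.4, -1.6]
grip_width: 0.0275
```

```bash
python3 w.py 2 seat_500; cat > seats.py <<'E'
import sys; from h import *; from scipy.optimize import least_squares
f=np.load(f"w_{sys.argv[1]}.npz"); P=f["P"]; d=f["d"]
# recess floor points: by depth, below block top, inside tray; plus ring edge via circle of top-plane holes
z=P[...,2]
for n,c in dict(s500=(.525,-.292),s200=(.454,-.26),s100=(.486,-.19),s50=(.556,-.221)).items():
    rr=np.hypot(P[...,0]-c[0],P[...,1]-c[1]); k=(rr<.036)&(d>0)
    zt=np.median(z[k&(z>.028)&(z<.04)])
    hole=k&(z<zt-.003)&(rr<.033)
    cc=np.array(c)
    # mouth edge: top-plane points nearest hole in angular sectors
    q=P[k&(abs(z-zt)<.0025)]; c0=P[hole][:,:2].mean(0)
    for _ in range(6):
        v=q[:,:2]-c0; a=np.arctan2(v[:,1],v[:,0]); r=np.hypot(*v.T); b=np.floor((a+np.pi)/(2*np.pi)*36).astype(int)
        e=np.array([v[b==i][np.argsort(r[b==i])[:3]].mean(0)+c0 for i in range(36) if (b==i).sum()>3])
        s=least_squares(lambda x:np.hypot(e[:,0]-x[0],e[:,1]-x[1])-x[2],[*c0,.018],loss="soft_l1",f_scale=.001); c0=s.x[:2]
    zf=np.percentile(z[hole],10)
    print(n,"edge centre",np.round(s.x,4),"holemean",np.round(P[hole][:,:2].mean(0),4),"top",round(zt,4),"floor",round(zf,4),hole.sum(),len(e))
E
python3 seats.py 2
```

```text
5.725 [ 0.5801 -0.2388  0.2173] [ 33.33049443  89.8830501  123.41084174]
seat_500 0.85 [380. 107.] top mid [ 0.4853 -0.1911  0.033 ] mean [ 0.484  -0.1908  0.033 ] ztop 0.0344 rgb [192. 192. 185.]
seat_500 0.84 [254. 156.] top mid [ 0.5234 -0.2911  0.033 ] mean [ 0.5213 -0.2914  0.033 ] ztop 0.0343 rgb [123. 122. 114.]
seat_500 0.8 [340. 193.] top mid [ 0.5544 -0.2218  0.0331] mean [ 0.5532 -0.2222  0.033 ] ztop 0.0343 rgb [141. 140. 132.]
seat_500 0.57 [293.  62.] top mid [ 0.4554 -0.2595  0.0333] mean [ 0.4526 -0.2596  0.0331] ztop 0.0345 rgb [155. 154. 145.]
s500 edge centre [ 0.5232 -0.2911  0.0254] holemean [ 0.5238 -0.2934] top 0.0329 floor 0.0122 2853 36
s200 edge centre [ 0.454  -0.2596  0.0205] holemean [ 0.4522 -0.2603] top 0.033 floor 0.0163 2251 36
s100 edge centre [ 0.4857 -0.1906  0.0172] holemean [ 0.4852 -0.1892] top 0.033 floor 0.0183 1418 36
s50 edge centre [ 0.5547 -0.2222  0.0149] holemean [ 0.556  -0.2218] top 0.0329 floor 0.0202 832 36
```

View pics/w_2.png

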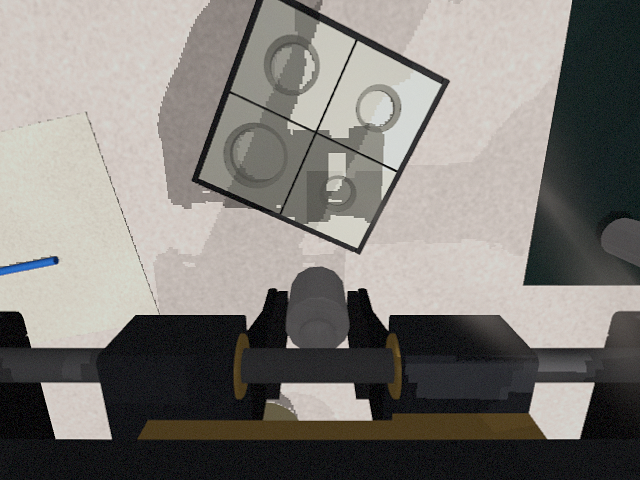

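The wrist view of the tray shows the recesses at (255,155) for 500, (291,65) for 200, (378,108) for 100 and (339,190) for 50. The 200 g hangs straight between the fingers at (317,310). The fitted spacing of 76 mm matches the text.

>>> step_arm --pt "-0.8 0 0.05 -0.01 0" --pt "-0.8 0.02 0.1 -0.02 0" --pt "-0.8 0.05 0.126 -0.02 0" --pt "-0.8 0.09 0.126 -0.02 0" --pt "-0.8 0.115 0.126 -0.02 0" --pt "-0.8 0.13 0.126 -0.02 0" --pt "-0.8 0.13 0.126 -0.02 0" --pt "-0.8 0.13 0.126 -0.02 0"

```text
time_s: 6.78
tool_pos: [0.4552, -0.2605, 0.0891]
tool_rot: [-105.2, 89.9, -15.2]
force: [0.5, -0.1, -1.6]
grip_width: 0.0272
```

```bash
cat > s.py <<'E'
from h import *; import sys
T=dict(s500=(.5232,-.2911),s200=(.4540,-.2596),s100=(.4857,-.1906),s50=(.5547,-.2222))
c=T[sys.argv[1]]; o,p,_=state(); print(p.round(4),o["force"].round(1),go([*c,float(sys.argv[2])],90))
E
python3 s.py s200 .0554; python3 s.py s200 .0554
```

```text
[ 0.4552 -0.2605  0.0891] [ 0.5 -0.1 -1.6] (array([0.0337, 0.0012, 0.0009]), np.float64(0.0), np.float64(90.0))
[ 0.4552 -0.2605  0.0891] [ 0.5 -0.1 -1.6] (array([0.0337, 0.0012, 0.0009]), np.float64(0.0), np.float64(90.0))
```

>>> step_arm --pt "-0.8 0.008 0.001 0.0005 0" --pt "-0.8 0.016 0.001 0.0005 0" --pt "-0.8 0.023 0.001 0.0005 0" --pt "-0.8 0.028 0.001 0.0005 0" --pt "-0.8 0.03 0.001 0.0005 0" --pt "-0.8 0.0315 0.001 0.0005 0" --pt "-0.8 0.033 0.001 0.0005 0" --pt "-0.8 0.0335 0.001 0.0005 0" --pt "-0.8 0.0335 0.001 0.0005 0"

```text
time_s: 7.9
tool_pos: [0.4535, -0.2601, 0.0555]
tool_rot: [-54.3, 90.0, 35.7]
force: [-1.6, 1.7, 5.0]
grip_width: 0.0271
```

>>> step_arm --pt "-0.25 0 0 0 0" --pt "-0.15 0 0 0 0" --pt "0 0 0 0 0" --pt "0 0 0 0 0" --pt "0 -0.02 0 0 0" --pt "0 -0.07 0 0 0" --pt "0 -0.12 -0.005 0.03 0" --pt "0 -0.14 -0.015 0.08 0" --pt "0 -0.14 -0.024 0.14 0" --pt "0 -0.14 -0.024 0.2 0" --pt "0 -0.14 -0.024 0.26 0"

```text
time_s: 9.28
tool_pos: [0.4771, 0.0019, 0.1948]
tool_rot: [-70.7, 89.9, 19.3]
force: [0.7, 0.1, 0.6]
grip_width: 0.0434
```

>>> step_arm --pt "0.3 0 0 0.06 0" --pt "0.3 0 0 0.12 0" --pt "0.3 0 0 0.18 0" --pt "0.3 0 0 0.24 0" --pt "0.3 0 0 0.2917 0" --pt "0.3 0.03 0 0.2917 0" --pt "0.3 0.06 0 0.2917 0" --pt "0.3 0.06 0 0.2917 0" --pt "0.3 0.06 0 0.2917 0"

```text
time_s: 10.4
tool_pos: [0.4779, 0.2919, 0.1357]
tool_rot: [-54.6, 89.9, 35.4]
force: [-0.0, -0.2, -0.3]
grip_width: 0.0567
```

```bash
python3 w.py 3 weight_500; python3 - <<'E'
from h import *
print(go([.4777,.2917,.036],90))
E
```

```text
10.45 [0.4782 0.2921 0.1361] [-53.95821413  89.85907202  36.0153683 ]
weight_500 0.94 [ 14. 230.] top mid [0.4706 0.0732 0.0236] mean [0.4711 0.0737 0.0221] ztop 0.0235 rgb [111. 108. 108.]
weight_500 0.93 [318. 244.] top mid [0.4779 0.2925 0.0373] mean [0.4776 0.2925 0.0375] ztop 0.0386 rgb [112. 110. 110.]
weight_500 0.68 [ 71. 188.] top mid [0.4369 0.1275 0.0461] mean [0.4364 0.1286 0.0466] ztop 0.0476 rgb [166.  96.  24.]
(array([ 0.1003,  0.0008, -0.0006]), np.float64(-0.0), np.float64(90.0))
```

Close-up agrees (0.4778, 0.2925), with its top at 38 mm.

>>> step_arm --pt "0.3 0.03 0 0.0004 0" --pt "0.3 0.06 0 0.0004 0" --pt "0.3 0.08 0 0.0004 0" --pt "0.3 0.0995 0 0.0004 0" --pt "0.3 0.0995 0 0.0004 0" --pt "-0.8 0.0995 0 0.0004 0" --pt "-0.8 0.0995 0 0.0004 0" --pt "-0.8 0.0995 0 0.0004 0" --pt "-0.8 0.0995 0 0.0004 0" --pt "-0.8 0.0995 0 0.0004 0"

```text
time_s: 11.75
tool_pos: [0.4774, 0.2923, 0.0354]
tool_rot: [-45.8, 90.0, 44.2]
force: [-0.2, -0.3, 2.3]
grip_width: 0.0208
```

>>> step_arm --pt "-0.8 -0.03 0 0 0" --pt "-0.8 -0.08 0 0 0" --pt "-0.8 -0.12 0 -0.03 0" --pt "-0.8 -0.12 0 -0.09 0" --pt "-0.8 -0.12 -0.002 -0.15 0" --pt "-0.8 -0.12 -0.004 -0.21 0" --pt "-0.8 -0.12 -0.006 -0.27 0" --pt "-0.8 -0.12 -0.008 -0.33 0" --pt "-0.8 -0.12 -0.008 -0.39 0" --pt "-0.8 -0.12 -0.008 -0.45 0" --pt "-0.8 -0.1 -0.008 -0.483 0" --pt "-0.8 -0.06 -0.008 -0.483 0"

```text
time_s: 13.25
tool_pos: [0.486, -0.1952, 0.096]
tool_rot: [-117.6, 89.7, -28.0]
force: [0.3, 0.7, -1.6]
grip_width: 0.0212
```

>>> step_arm --pt "-0.8 0.005 0 0 0" --pt "-0.8 0.005 0 0 0"

```text
time_s: 13.5
tool_pos: [0.4854, -0.1904, 0.0904]
tool_rot: [67.5, 90.0, 157.6]
force: [0.2, -0.4, -0.4]
grip_width: 0.0211
```

```bash
python3 s.py s100 .0544
```

```text
[ 0.4854 -0.1904  0.0904] [ 0.2 -0.4 -0.4] (array([ 0.036 , -0.0003, -0.0003]), np.float64(0.0), np.float64(90.0))
```

>>> step_arm --pt "-0.8 0.01 0 0 0" --pt "-0.8 0.02 0 0 0" --pt "-0.8 0.028 0 0 0" --pt "-0.8 0.031 0 0 0" --pt "-0.8 0.033 0 0 0" --pt "-0.8 0.0345 0 0 0" --pt "-0.8 0.0355 0 0 0" --pt "-0.8 0.036 0 0 0" --pt "-0.8 0.036 0 0 0"

```text
time_s: 14.62
tool_pos: [0.4854, -0.1909, 0.0543]
tool_rot: [-70.3, 90.0, 19.7]
force: [-0.4, 0.7, 1.9]
grip_width: 0.021
```

>>> step_arm --pt "-0.8 0.0007 0 0 0" --pt "-0.8 0.0007 0 0 0" --pt "-0.4 0.0007 0 0 0" --pt "-0.3 0.0007 0 0 0" --pt "-0.1 0.0007 0 0 0" --pt "-0.1 0.0007 0 0 0" --pt "-0.1 -0.03 0 0 0" --pt "-0.1 -0.09 0 0 0"

```text
time_s: 15.62
tool_pos: [0.4833, -0.1901, 0.1429]
tool_rot: [85.2, 89.7, 175.2]
force: [0.8, 0.4, 1.2]
grip_width: 0.039
```

>>> step_arm --pt "0.1 0 0.005 0.06 0" --pt "0.1 0 0.014 0.12 0" --pt "0.1 0 0.014 0.18 0" --pt "0.1 0 0.014 0.235 0" --pt "0.1 0 0.014 0.26 0" --pt "0.1 0 0.014 0.26 0" --pt "0.1 0 0.014 0.26 0"

```text
time_s: 16.5
tool_pos: [0.4713, 0.0678, 0.144]
tool_rot: [175.6, 90.0, -94.5]
force: [0.4, -0.3, -0.7]
grip_width: 0.0481
```

```bash
python3 w.py 4 weight_500; python3 - <<'E'
from h import *
print(go([.4712,.0692,.0335],90))
E
```

```text
16.55 [0.4713 0.0675 0.144 ] [174.43202009  89.9729325  -95.70468169]
weight_500 0.95 [322. 239.] top mid [0.4707 0.0692 0.0282] mean [0.4707 0.0691 0.0286] ztop 0.0296 rgb [115. 112. 112.]
weight_500 0.93 [403. 195.] top mid [0.4368 0.1272 0.0462] mean [0.4365 0.1268 0.0465] ztop 0.0476 rgb [141.  77.  23.]
weight_500 0.69 [536.   6.] top mid [0.3217 0.2085 0.0351] mean [0.3217 0.208  0.0352] ztop 0.0363 rgb [116.  60.  15.]
weight_500 0.59 [307. 402.] top mid [0.5936 0.0575 0.0601] mean [0.5931 0.0575 0.0601] ztop 0.0596 rgb [129. 126. 126.]
(array([0.1105, 0.0002, 0.0018]), np.float64(-0.2), np.float64(89.8))
```

>>> step_arm --pt "0.1 0.03 0.0005 0.0015 0" --pt "0.1 0.07 0.0005 0.0015 0" --pt "0.1 0.095 0.0005 0.0015 0" --pt "0.1 0.1105 0.0005 0.0015 0" --pt "0.1 0.1105 0.0005 0.0015 0" --pt "-0.9 0.1105 0.0005 0.0015 0" --pt "-0.9 0.1105 0.0005 0.0015 0" --pt "-0.9 0.1105 0.0005 0.0015 0" --pt "-0.9 0.1105 0.0005 0.0015 0" --pt "-0.9 0.1105 0.0005 0.0015 0" --newtons 15

```text
time_s: 17.85
tool_pos: [0.4711, 0.0707, 0.0339]
tool_rot: [-65.8, 90.0, 24.2]
force: [-1.0, 0.8, 2.6]
grip_width: 0.0168
```

>>> step_arm --pt "-0.9 -0.03 0 0 0" --pt "-0.9 -0.08 0 0 0" --pt "-0.9 -0.11 -0.02 -0.05 0" --pt "-0.9 -0.11 -0.04 -0.1 0" --pt "-0.9 -0.11 -0.06 -0.15 0" --pt "-0.9 -0.11 -0.083 -0.2 0" --pt "-0.9 -0.11 -0.083 -0.25 0" --pt "-0.9 -0.11 -0.083 -0.2915 0" --pt "-0.9 -0.08 -0.083 -0.2915 0" --pt "-0.9 -0.055 -0.083 -0.2915 0" --pt "-0.9 -0.055 -0.083 -0.2915 0" --pt "-0.9 -0.055 -0.083 -0.2915 0"

```text
time_s: 19.35
tool_pos: [0.5542, -0.2209, 0.0893]
tool_rot: [-109.9, 89.9, -19.9]
force: [-0.5, 0.4, -0.6]
grip_width: 0.0166
```

```bash
python3 s.py s50 .0549
```

```text
[ 0.5542 -0.2209  0.0893] [-0.5  0.4 -0.6] (array([ 0.0344, -0.0005, -0.0012]), np.float64(0.0), np.float64(90.0))
```

>>> step_arm --pt "-0.9 0.01 -0.0003 -0.001 0" --pt "-0.9 0.02 -0.0003 -0.001 0" --pt "-0.9 0.027 -0.0003 -0.001 0" --pt "-0.9 0.03 -0.0003 -0.001 0" --pt "-0.9 0.032 -0.0003 -0.001 0" --pt "-0.9 0.0335 -0.0003 -0.001 0" --pt "-0.9 0.0345 -0.0003 -0.001 0" --pt "-0.9 0.0345 -0.0003 -0.001 0"

```text
time_s: 20.35
tool_pos: [0.5544, -0.222, 0.055]
tool_rot: [-76.6, 89.9, 13.4]
force: [-2.3, 1.5, 4.7]
grip_width: 0.0169
```

>>> step_arm --pt "-0.5 0 0 0 0" --pt "-0.4 0 0 0 0" --pt "-0.2 0 0 0 0" --pt "-0.2 0 0 0 0" --pt "-0.2 -0.03 0 0 0" --pt "-0.2 -0.08 0 0 0" --pt "0.5 -0.13 -0.01 0.03 0" --pt "0.6 -0.145 -0.03 0.09 0" --pt "0.6 -0.145 -0.0465 0.15 0" --pt "0.6 -0.145 -0.0465 0.21 0" --pt "0.6 -0.145 -0.0465 0.26 0" --pt "0.6 -0.145 -0.0465 0.279 0" --newtons 30

```text
time_s: 21.85
tool_pos: [0.6001, 0.0617, 0.1987]
tool_rot: [20.1, 89.9, 110.4]
force: [-0.3, -0.2, 0.2]
grip_width: 0.0693
```

>>> step_arm --pt "0.6 0 0 0 0" --pt "0.6 0 0 0 0"

```text
time_s: 22.1
tool_pos: [0.6007, 0.054, 0.1991]
tool_rot: [-172.0, 89.9, -82.3]
force: [-0.6, -0.1, -0.4]
grip_width: 0.0697
```

```bash
python3 w.py 5 weight_500; python3 - <<'E'
from h import *
print(go([.6015,.057,.042],90))
E
```

```text
22.15 [0.6007 0.0539 0.1992] [-165.36828462   89.9286634   -75.61274231]
weight_500 0.7 [324. 228.] top mid [0.6025 0.0573 0.0633] mean [0.602  0.0573 0.0635] ztop 0.0646 rgb [135. 132. 132.]
weight_500 0.62 [411.  14.] top mid [0.4419 0.1262 0.0464] mean [0.4417 0.1261 0.0467] ztop 0.0476 rgb [164. 101.  31.]
weight_500 0.61 [530. 184.] top mid [0.5665 0.2294 0.046 ] mean [0.5662 0.2285 0.0463] ztop 0.0473 rgb [152.  86.  27.]
weight_500 0.58 [ 7. 82.] top mid [ 0.4888 -0.1782  0.0359] mean [ 0.4887 -0.1799  0.0351] ztop 0.0372 rgb [106. 104. 103.]
weight_500 0.52 [613. 174.] top mid [0.5608 0.2971 0.0508] mean [0.5605 0.2966 0.0506] ztop 0.0514 rgb [115. 113. 113.]
(array([ 0.1572, -0.0007,  0.003 ]), np.float64(-0.2), np.float64(89.8))
```

View pics/w_5.png

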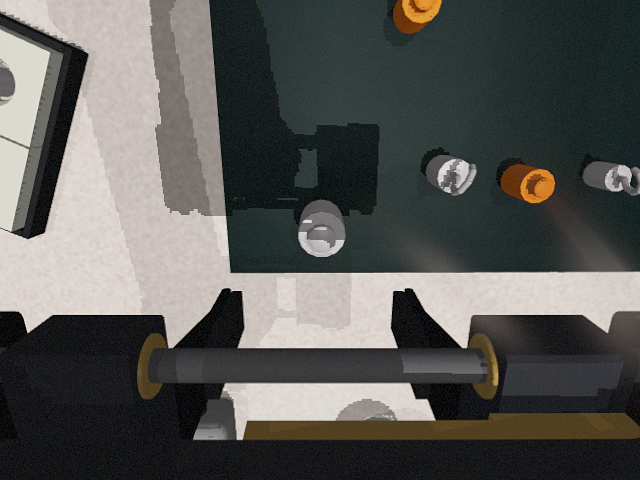

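The 500 g weight is at (322,228) between the finger lines and well clear. The hooked weights still stand at (450,173) and (615,178).

>>> step_arm --pt "0.6 0.04 -0.0015 0.003 0" --pt "0.6 0.09 -0.0015 0.003 0" --pt "0.6 0.13 -0.0015 0.003 0" --pt "0.6 0.1565 -0.0015 0.003 0" --pt "0.6 0.1565 -0.0015 0.003 0" --pt "-0.5 0.1565 -0.0015 0.003 0" --pt "-0.5 0.1565 -0.0015 0.003 0" --pt "-0.5 0.1565 -0.0015 0.003 0" --pt "-0.5 0.1565 -0.0015 0.003 0" --pt "-0.5 0.1565 -0.0015 0.003 0" --pt "-0.5 0.1565 -0.0015 0.003 0" --newtons 30

```text
time_s: 23.58
tool_pos: [0.6027, 0.0588, 0.0435]
tool_rot: [-128.0, 89.9, -38.1]
force: [-1.2, -3.6, 5.2]
grip_width: 0.0374
```

>>> step_arm --pt "-0.5 -0.03 0 0 0" --pt "-0.5 -0.08 0 0 0" --pt "-0.5 -0.12 0 0 0" --pt "-0.5 -0.12 0.012 -0.05 0" --pt "-0.5 -0.12 0.025 -0.11 0" --pt "-0.5 -0.12 0.037 -0.17 0" --pt "-0.5 -0.12 0.05 -0.23 0" --pt "-0.5 -0.12 0.065 -0.29 0" --pt "-0.5 -0.12 0.079 -0.33 0" --pt "-0.5 -0.12 0.079 -0.349 0" --pt "-0.5 -0.12 0.079 -0.349 0" --pt "-0.5 -0.12 0.079 -0.349 0"

```text
time_s: 25.08
tool_pos: [0.5232, -0.2864, 0.1614]
tool_rot: [30.5, 89.8, 120.6]
force: [0.4, 1.4, -5.2]
grip_width: 0.0372
```

>>> step_arm --pt "-0.5 0.03 0 0 0" --pt "-0.5 0.06 0 0 0" --pt "-0.5 0.07 0 0 0" --pt "-0.5 0.07 0 0 0"

```text
time_s: 25.58
tool_pos: [0.5232, -0.2875, 0.0922]
tool_rot: [48.8, 89.9, 138.9]
force: [0.8, 0.3, -4.3]
grip_width: 0.0377
```

```bash
python3 s.py s500 .0565
```

```text
[ 0.5232 -0.2875  0.0922] [ 0.8  0.3 -4.3] (array([ 0.0357, -0.    , -0.0036]), np.float64(0.1), np.float64(90.1))
```

>>> step_arm --pt "-0.5 0.003 0 -0.0035 0" --pt "-0.5 0.01 0 -0.0035 0" --pt "-0.5 0.02 0 -0.0035 0" --pt "-0.5 0.028 0 -0.0035 0" --pt "-0.5 0.032 0 -0.0035 0" --pt "-0.5 0.034 0 -0.0035 0" --pt "-0.5 0.0355 0 -0.0035 0" --pt "-0.5 0.0355 0 -0.0035 0"

```text
time_s: 26.58
tool_pos: [0.5231, -0.2924, 0.0572]
tool_rot: [-90.5, 90.0, -0.5]
force: [-0.3, -0.2, -4.1]
grip_width: 0.0375
```

>>> step_arm --pt "-0.5 0.0005 0 0 0" --pt "-0.5 0.001 0 0 0" --pt "-0.5 0.001 0 0 0"

```text
time_s: 26.95
tool_pos: [0.5232, -0.2924, 0.0566]
tool_rot: [-78.5, 90.0, 11.5]
force: [-0.7, 0.9, -0.6]
grip_width: 0.037
```

Force is rising, so contact has begun. Half a millimetre more, then release and lift away.

>>> step_arm --pt "-0.5 0.0005 0 0 0" --pt "-0.5 0.0005 0 0 0"

```text
time_s: 27.2
tool_pos: [0.5232, -0.2925, 0.0565]
tool_rot: [-61.0, 90.0, 29.0]
force: [-3.4, 2.9, 6.4]
grip_width: 0.0371
```

>>> step_arm --pt "0 0 0 0 0" --pt "0.1 0 0 0 0" --pt "0.3 0 0 0 0" --pt "0.3 0 0 0 0" --pt "0.3 -0.03 0 0 0" --pt "0.3 -0.08 0 0 0" --pt "0.3 -0.13 -0.02 0.02 0" --pt "0.3 -0.16 -0.05 0.05 0" --pt "0.3 -0.16 -0.06 0.05 0" --pt "0.3 -0.16 -0.06 0.05 0" --pt "0.3 -0.16 -0.06 0.05 0"

```text
time_s: 28.58
tool_pos: [0.5812, -0.2437, 0.2142]
tool_rot: [91.2, 89.8, -179.0]
force: [-0.3, -0.2, 0.2]
grip_width: 0.0565
```

```bash
python3 w.py 6 weight_500; python3 - <<'E'
from h import *
m=camera_model("top"); im,d=read_camera("top"); P=cloud(m,d)
for r in regions_of("top","hooked_200"): 
    q=P[r["pixels"]&(d>0)]; zt=np.percentile(q[:,2],97); print("hook",round(r["p"],2),q[q[:,2]>zt-.006].mean(0).round(4),zt.round(4))
ims,_=read_camera("side")
a=cv2.resize(im[140:330,100:520],(796,360)); b=cv2.resize(ims[100:440,180:480],(529,600))
cv2.imwrite("pics/top9.png",a[:,:,::-1]); cv2.imwrite("pics/side9.png",b[:,:,::-1])
E
```

```text
28.625 [ 0.5813 -0.2437  0.2144] [ 88.21790736  89.85899594 178.06418296]
weight_500 0.97 [342. 192.] top mid [ 0.5541 -0.2217  0.0496] mean [ 0.554  -0.2219  0.0498] ztop 0.0508 rgb [91. 89. 89.]
weight_500 0.87 [296.  58.] top mid [ 0.4524 -0.2598  0.0637] mean [ 0.4525 -0.2598  0.0638] ztop 0.065 rgb [101.  99.  99.]
weight_500 0.67 [384. 105.] top mid [ 0.486  -0.1907  0.0564] mean [ 0.4861 -0.191   0.0567] ztop 0.0578 rgb [158. 155. 155.]
weight_500 0.65 [257. 155.] top mid [ 0.5233 -0.2922  0.0766] mean [ 0.523  -0.292   0.0766] ztop 0.0778 rgb [96. 94. 94.]
hook 0.73 [0.5597 0.1637 0.0646] 0.0665
hook 0.55 [0.5574 0.2982 0.0533] 0.0545
```

View pics/w_6.png

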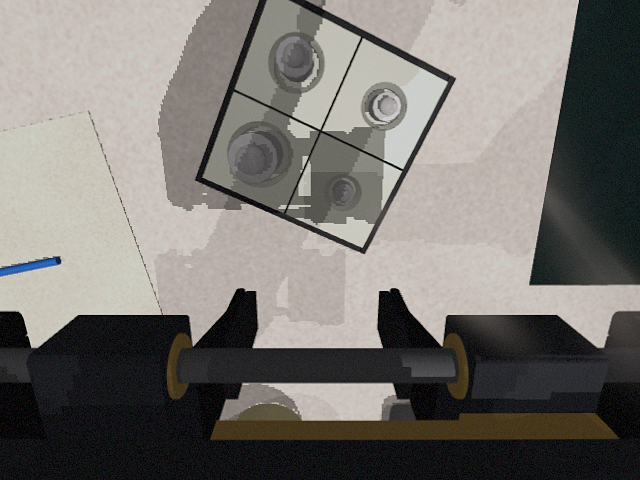

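View pics/side9.png

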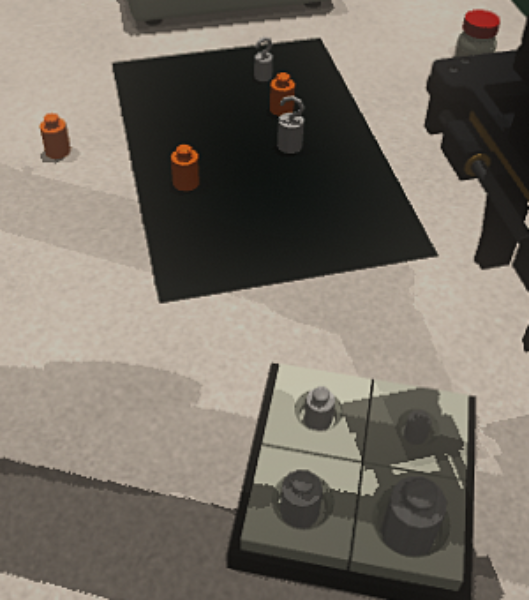

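The pictures show all four weights upright in the recesses: 500 at (257,155), 200 at (296,58), 100 at (384,105) and 50 at (342,192) in the wrist view. The side view shows the hooked weights standing where they were.

```bash
python3 -c "
from cell import env; print(env.sign_off())"
```

```text
the job is handed in; nothing more can be done
None
```

I put all four knobbed weights back in the seats that fit them and handed the job in after about 29 s of the 106 s allowed. Each was lowered until the force reading showed contact, then released. That contact reading was faint for the 100 g weight and clear for the other three.

The last check, with the wrist camera, put the knob tops within 1 mm of their fully seated heights:

| Weight | Measured top (mm) | Expected top (mm) |
|---|---|---|
| 500 g | 77.8 | 77 |
| 200 g | 65.0 | 64 |
| 100 g | 57.8 | 57 |
| 50 g | 50.8 | 50 |

They stand within about 2 mm of the recess centres.

I never touched the hooked or orange weights. In the final side picture they look unmoved. The top-camera positions of the hooked weights agree with earlier readings to about 3 mm. That is about what their hooks, seen from different angles, can give.

The side camera read positions up to about 6 mm different from the top camera, so I relied on the wrist camera for all grasps and placements.

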